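# Unlatch the tray magazine and peel off its stuck top tray

### The arm

A 7-joint arm with a two-finger parallel gripper is mounted at the origin on the work surface. World frame = base frame: x ahead of the robot, y to its left, z up, the work surface at z = 0. Lengths are in m, angles in degrees, forces in N, time in s.
With the tool pointing down it reaches from about 0.425 to 0.875 m from the base axis. Payload 4.7 kg.
Tool frame: the origin (TCP) lies between the finger pads; the fingertips stand 8 mm ahead of it and the grasp point (between the pads) lies 11 mm behind it; z points along the fingers, y is the line along which they close (so a half turn about z gives the same grasp; the last joint's range is limited). The gripper opens to 87 mm and grips with 3 to 60 N. Pads are 19 mm wide; open, the fingers measure 117 mm over their backs; the gripper's body (75 mm by 190 mm) begins 51 mm behind the grasp point.
Start: joints at [-66.228, 18.392, -4.016, 83.108, 1.295, 78.541, -3.26], TCP at [0.254, 0.598, 0.231] pointing down, gripper open.
Joint ranges: [-163.93, 163.93], [-17.29, 119.83], [-79.2, 71.16], [3.27, 140.29], [-89.18, 269.18], [5.43, 117.66], [-154.24, 154.24]. Speed limits (degrees/s): [147.25, 147.25, 180, 180, 180, 180, 180].

### API

Orientations are given as [roll, pitch, yaw] about the fixed x, y, z axes, in that order (R = Rz(yaw) Ry(pitch) Rx(roll)).
In Python, from cell import env, viewer gives the robot as it stands. The module is installed in compiled form; this text tells all that it offers.
- The arm moves only by the tool arm_command, never from a script. Its argument "series" is a list of rows, each a list of 2 entries, a list of its own where there are three numbers: the shift along the tool's x, y, z in mm, then the turn about the tool's z in rad. A call has exactly 5 rows; each row is the pose to reach, as a shift and turn from the pose commanded when the call began, along the tool's axes at that moment; what a row does not reach only later rows make up. A row lasts 1/10 s, in which the tool goes at most 50 mm and 8.59 degrees, less where a joint would pass 70% of its speed; a pose out of reach is approached as far as the arm can. A call with a gripper value outside its range is refused whole. "grip" is the gripper command: -1 is fully open, 1 is shut, values between are in proportion, set as the call begins (left out, the last holds). The fingers move at their own pace and stop on an object; "grip_force" is the grip in N (left out, the last holds). Time passes only in rows, so rows that repeat a pose let the fingers close, or fill a call up. It gives the time, the measured TCP pose, the force, the opening and the grip force at its end, in the units of the state.
- env.get_obs(): the state, without advancing time (a new reading comes with each control period).
- viewer.read_camera(name): name is "side" or "top" or "wrist"; returns (picture, depth): 400x640x3 uint8, blue, green, red; 400x640 float32, m along the optical axis (not along the pixel's ray), 0 where there is no reading.
- viewer.calibration(name): a dict with "K" (3x3 intrinsics, pixels), "T" (4x4, takes a point from camera to world coordinates); the wrist camera has in their place "hand_eye" (4x4, takes a point from camera to tool coordinates, whose origin is the TCP and whose axes are the flange's). Camera axes: x right, y up, looking along -z (the intrinsics and any distortion apply to the point x, -y, -z); pixel columns grow to the right and rows downward; lengths in m; the calibration is good to about 2 mm. A picture is of the moment at which its call begins: read the wrist's pose just before it. calibration takes no time and is no camera call.
- env.sign_off(): hands the job in; it is judged then, once.
The state is a dict: "time_s": time; "qpos": joint angles; "joint_velocities": joint speeds; "effort": joint torques, N m; "tool_pos": TCP position; "tool_rot": TCP orientation; "force": force on the tool from outside, world axes, zero at the start; "wrist_torque": the same for the moment, N m; "grip_width": finger opening in m; "grasp_force": force on a finger pad.
Only numpy, scipy, OpenCV 4.12 (cv2) and the standard library are available. Lean on these libraries where they do the work, as an engineer would, in place of code of your own. Each camera call takes 0.05 s, during which the arm holds its last target. There are 200 camera calls.

### The job

Take the stylus out of its stand, push the recessed red button of the tray magazine all the way down with its tip so that the hook lets go of the top tray, and put the stylus back upright in its stand. Then peel the stuck top tray off the stack by its orange tab: raise that corner by a good 3 cm while the opposite corner still rests on the stack, lift the tray clear and, without turning it over, hold it up roughly level over the middle of the white light pad, its underside about 20 cm above the bench. Finish while still holding it there in the gripper; leave the bin, the bottle and the carton alone.

Things in the scene. Friction and masses are not known exactly. Their poses are not given: they have to be found in the camera images.
- magazine: Fixed magazine: grey base 150 x 190 x 12 mm carrying nested blue trays that stay put. Origin: centre of its underside, on the bench; z up, turns only about z. Seated top tray's rim: 48 mm above the bench. At (-105, -20) mm a yellow block 36 mm square, top at 40 mm, holds the button bore; at x -68, between block and tray, stands a steel hook 24 mm wide, top at 56 mm, 5 mm over the tray's rim.
- button_mouth (a point): Centre of the mouth of the button bore, at the top of the yellow block, 40 mm above the bench. Bore 18 mm across, vertical, too narrow for a finger. The red button, 14 mm across, lies in it with its top 11 mm below the mouth and moves down about 13 mm (and 2 mm towards the magazine's -x).
- latch (a joint): Rocking latch that carries both the red button and the hook, rad: 0 to 0.03 locked at the start, 0.25 button fully down and hook swung clear of the tray (clear from about 0.19). Pushing takes about 3 N rising to 5 N, then a hard stop; it clicks and stays where it is left.
- tray: Loose top tray, blue plastic, 110 (x) x 150 (y) x 20 mm, about 0.12 kg. Origin: centre of its underside, 28 mm above the bench when seated; axes as the magazine's. Its skirt hangs 12 mm over the tray below; rubber nubs grip it, about 4 N each, two at the tab corner, one by each neighbouring corner, over the first 6 mm of lift; the opposite corner is free. Lifting the tab takes 8 to 12 N.
- tab (a point): Middle of the grip of the orange tab, a flat upright fin at the tray's (-x, +y) corner: (-58, 79, 41) mm in the tray's frame, 69 mm above the bench when seated. Fin 9 mm thick, 26 mm long along the line far_corner to tab, standing 15 to 52 mm above the tray's underside, 32 mm above its rim. Grip it across its thickness, from above.
- far_corner (a point): Lower edge of the tray's (+x, -y) corner, opposite the tab, at (55, -75, 0) mm in the tray's frame; 28 mm above the bench when seated.
- stand: Fixed grey block 70 x 70 mm, 60 mm high, with an upright hole in its centre, 13 mm across (14 with clearance) and 55 mm deep. Origin at the centre of its underside, on the bench.
- stylus: Stylus standing in the stand: green square handle 20 x 20 mm, 60 mm long, above a steel pin 8 mm across and 50 mm long that tapers to 6 mm at its tip; 110 mm in all, 0.06 kg. Origin at the tip, z along the pin towards the handle, x and y normal to the handle's flats. In the stand the handle's foot rests on the block's top, 60 mm above the bench, and the tip is 10 mm above the bench.
- light_pad: Fixed inspection light pad, grey frame 150 x 130 mm, 10 mm high, with a white face. Origin at the centre of its underside.
- parts_bin: Open blue bin 120 x 90 x 50 mm, a bystander. Origin at the centre of its underside.
- bottle: White bottle 54 mm across, 110 mm high, with a red cap, a bystander. Origin at the centre of its underside.
- carton: Cardboard box 90 x 120 x 50 mm, a bystander. Origin at the centre of its underside.

How it is judged (in metres and radians):
On the way, in this order (a step that is already met when the one before it is completed fails the run):
1. the stylus pushes the button fully down (value of joint latch above 0.21 rad and contact force between stylus and latch above 0.3 N), for 0.05 s.
2. the stylus stands in its stand again, let go (horizontal distance between stylus and stand below 0.01 m and z of stylus in the frame of stand below 0.016 m and angle between stylus's own z axis and vertical below 0.1 rad and contact force between the fingers and stylus below 0.1 N and linear speed of stylus below 0.03 m/s), for 0.2 s.
3. the tab corner is held at least 18 mm up while the opposite corner still rests on the stack (z of tab in the frame of magazine above 0.087 m and z of far_corner in the frame of magazine below 0.034 m and contact force between tray and magazine above 0.02 N and contact force between the fingers and tray above 0.5 N), for 0.05 s.
At the end, for the whole second after the job is handed in: The gripper holds the tray still, its centre within 50 mm of the light pad's centre seen from above, its underside more than 140 mm above the bench, right way up and tilted less than 20 degrees, touching nothing but the gripper; the stylus stands upright in its stand and the latch is still open (height (world z) of tray above 0.14 m and horizontal distance between tray and light_pad below 0.05 m and angle between tray's own z axis and vertical below 0.35 rad and contact force between the fingers and tray above 1 N and linear speed of tray below 0.03 m/s and contact force between tray and magazine below 0.05 N and contact force between tray and light_pad below 0.05 N and contact force between tray and stand below 0.05 N and contact force between tray and stylus below 0.05 N and contact force between tray and parts_bin below 0.05 N and contact force between tray and bottle below 0.05 N and contact force between tray and carton below 0.05 N and value of joint latch above 0.19 rad and horizontal distance between stylus and stand below 0.01 m and z of stylus in the frame of stand below 0.016 m and angle between stylus's own z axis and vertical below 0.1 rad); the arm keeps its last pose, push and grip.
It fails at once if the blue parts bin is moved more than 25 mm (distance of parts_bin from where it was at the start of the episode above 0.025 m).
It fails at once if the bottle is moved more than 25 mm (distance of bottle from where it was at the start of the episode above 0.025 m).
It fails at once if the carton is moved more than 25 mm (distance of carton from where it was at the start of the episode above 0.025 m).
It fails at once if the gripper itself pushes the latch (it must be the stylus) (contact force between the fingers and latch above 3 N).
It also fails if it takes over 64 s, if anything falls off the work surface, if the arm or the gripper's body presses on something with over 40 N, if the wrist force passes 120 N, or if a joint passes its speed limit or range.

## Working session

There is one attempt and no reset: what is moved stays moved. The work goes in short steps, Python scripts to look and compute and a tool call to move; the robot and the scene stay as the last step left them, time stands still between calls to the robot, and variables do not carry over. Pictures are saved under pics/ and viewed, at most 10 in all, crops included, and the job is handed in when it is done.

Besides the shell and the picture viewer there is one more tool, called after ">>>" by a JSON object that holds its "name" and its "arguments". arm_command: Moves the arm, as the interface text tells. Its arguments: {"type":"object","properties":{"series":{"type":"array"},"grip":{"type":"number"},"grip_force":{"type":"number"}},"required":["series"]}

```bash
mkdir -p pics
cat > h.py <<'E'
import numpy as np, cv2
from cell import env, viewer
from scipy.spatial.transform import Rotation as R
def grab(n):
    o=env.get_obs(); im,d=viewer.read_camera(n); c=viewer.calibration(n)
    im=np.array(im); d=np.array(d)
    if n=="wrist":
        T=np.eye(4); T[:3,:3]=R.from_euler('xyz',o['tool_rot'],degrees=True).as_matrix(); T[:3,3]=o['tool_pos']
        T=T@np.array(c['hand_eye'])
    else: T=np.array(c['T'])
    return im,d,np.array(c['K']),T,c
def pts(d,K,T):
    v,u=np.mgrid[:d.shape[0],:d.shape[1]]
    p=np.stack([(u-K[0,2])/K[0,0]*d,-(v-K[1,2])/K[1,1]*d,-d],-1)
    return p@T[:3,:3].T+T[:3,3]
def ray(u,v,z,K,T):
    r=T[:3,:3]@np.array([(u-K[0,2])/K[0,0],-(v-K[1,2])/K[1,1],-1.]); o=T[:3,3]
    return o+r*(z-o[2])/r[2]
E
python3 - <<'E'
from h import *
print(env.get_obs())
a=[]
for n in("top","side"):
    im,d,K,T,c=grab(n); np.savez(n,im=im,d=d,K=K,T=T); a.append(im); print(n,c)
cv2.imwrite("pics/a.png",a[0]);cv2.imwrite("pics/b.png",a[1])
print(viewer.calibration("wrist"))
E
```

```text
{'time_s': 0.0, 'qpos': array([-66.22825713,  18.43873044,  -4.01320791,  83.17643942,
         1.29484465,  78.54001662,  -3.26049985]), 'joint_velocities': array([ 0.08606064,  0.0496715 ,  0.07693493, -0.08021626,  0.02757258,
       -0.0537744 ,  0.19711273]), 'effort': array([ 1.29868763e-04, -4.91274691e+01, -4.03742613e-01, -3.12516475e+01,
       -6.38633547e-02,  4.40821680e-02,  1.56555138e-04]), 'tool_pos': array([0.25345359, 0.59795607, 0.22945144]), 'tool_rot': array([-1.79890039e+02,  6.38843820e-03,  1.57035311e+02]), 'force': array([ 0.65670264, -0.44310579, -0.31798484]), 'wrist_torque': array([-0.00954803,  0.00016931, -0.02771373]), 'grasp_force': 0.0, 'grip_width': 0.08670539947878843}
top {'K': array([[388.77291934,   0.        , 321.4039336 ],
       [  0.        , 388.77291934, 203.80284837],
       [  0.        ,   0.        ,   1.        ]]), 'T': array([[ 0.02108401,  0.99433987, -0.10413307,  0.53712963],
       [-0.99967747,  0.02244208,  0.01188713, -0.01779608],
       [ 0.01415681,  0.10384885,  0.99449233,  0.85110473],
       [ 0.        ,  0.        
[... 262 characters left out ...]

       [-0.09491574,  0.47427662, -0.87524436, -0.94929377],
       [-0.01782127,  0.8782633 ,  0.47784515,  0.57589771],
       [ 0.        ,  0.        ,  0.        ,  1.        ]])}
{'K': array([[304.13014212,   0.        , 319.88966248],
       [  0.        , 304.13014212, 201.44265328],
       [  0.        ,   0.        ,   1.        ]]), 'hand_eye': array([[-4.83829295e-04,  9.64835855e-01,  2.62852696e-01,
         7.25171615e-02],
       [ 9.99999601e-01,  6.64241689e-04, -5.97502320e-04,
        -1.30127072e-03],
       [-7.51089380e-04,  2.62852302e-01, -9.64835791e-01,
        -1.54296139e-01],
       [ 0.00000000e+00,  0.00000000e+00,  0.00000000e+00,
         1.00000000e+00]])}
```

View pics/a.png

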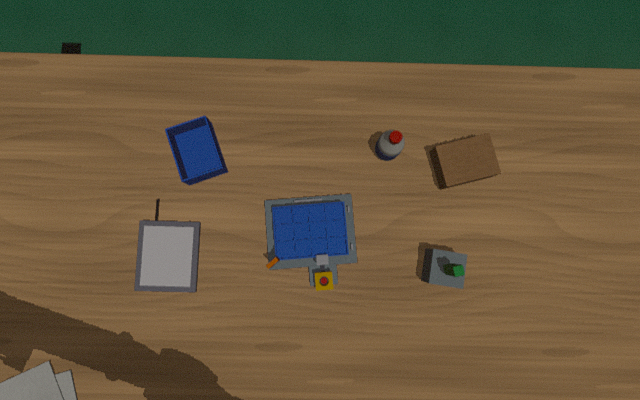

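View pics/b.png

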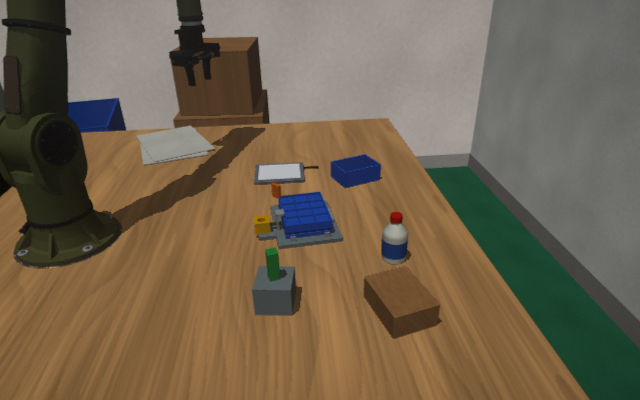

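The top view shows the stylus (458,270) in the stand (444,268), the magazine (311,231) with its yellow block (324,281) and orange tab (272,263), and the light pad (168,256). The side view agrees. Next I measure these.

Run:
```python
from h import *
z=np.load("top.npz"); im,d,K,T=[z[k] for k in("im","d","K","T")]
P=pts(d,K,T); hsv=cv2.cvtColor(im,cv2.COLOR_BGR2HSV)
H,S,V=[hsv[...,i].astype(int) for i in range(3)]
vv,uu=np.mgrid[:400,:640]
def reg(u0,u1,v0,v1): return (uu>=u0)&(uu<u1)&(vv>=v0)&(vv<v1)
def rep(name,m,zz=None):
    n,l,st,ce=cv2.connectedComponentsWithStats(m.astype(np.uint8)); i=1+np.argmax(st[1:,4]); m=l==i
    q=P[m]; print(name,m.sum(),ce[i].round(1),'depth med',np.median(q,0).round(4))
    if zz is not None:
        pix=np.argwhere(m)[:,::-1]; w=np.array([ray(a,b,zz,K,T)[:2] for a,b in pix],np.float32)
        r=cv2.minAreaRect(w); print('   plane',zz,w.mean(0).round(4),'rect',np.round(r[0],4),np.round(r[1],4),round(r[2],1))
rep('green',(H>45)&(H<75)&(S>120)&(V>60)&reg(400,500,230,300),.12)
rep('greentop',(P[...,2]>.105)&reg(400,500,230,300),.12)
rep('standtop',(abs(P[...,2]-.06)<.012)&reg(410,480,235,300),.06)
rep('yellow',(H>20)&(H<35)&(S>150)&(V>120)&reg(300,350,260,300),.04)
rep('red',((H<6)|(H>174))&(S>150)&reg(310,340,268,295),.029)
rep('orange',(H>6)&(H<20)&(S>190)&(V>120)&reg(255,290,245,280),.075)
rep('trayblue',(H>100)&(H<130)&(S>120)&reg(250,370,180,280),.048)
rep('base',(abs(P[...,2]-.0)<.25)&(S<90)&reg(255,365,185,285),.012)
rep('pad',(S<60)&(V>120)&reg(120,215,205,300),.01)
```

```text
green 103 [458.1 270.3] depth med [ 0.4952 -0.2841  0.1209]
   plane 0.12 [ 0.4947 -0.2844] rect [ 0.4946 -0.2846] [0.0191 0.0187] 14.9
greentop 145 [457.2 269.8] depth med [ 0.4954 -0.2822  0.1205]
   plane 0.12 [ 0.4956 -0.2827] rect [ 0.4955 -0.2827] [0.0219 0.0234] 15.6
standtop 1053 [445.3 267.8] depth med [ 0.4973 -0.2766  0.0609]
   plane 0.06 [ 0.4957 -0.2804] rect [ 0.4954 -0.2834] [0.0741 0.0701] 82.0
yellow 224 [323.7 280.9] depth med [ 0.463  -0.0359  0.0408]
   plane 0.04 [ 0.463  -0.0355] rect [ 0.4629 -0.0354] [0.0361 0.0353] 7.7
red 32 [323.5 280.3] depth med [ 0.4637 -0.0354  0.0299]
   plane 0.029 [ 0.4631 -0.0354] rect [ 0.4637 -0.0354] [0.0123 0.0104] 1.1
orange 52 [271.7 262.5] depth med [0.5001 0.0674 0.0806]
   plane 0.075 [0.4997 0.0686] rect [0.4997 0.0687] [0.0075 0.0249] 41.9
trayblue 3862 [309.7 230.2] depth med [ 0.5658 -0.0041  0.0443]
   plane 0.048 [ 0.5661 -0.0044] rect [ 0.5659 -0.0046] [0.1108 0.1502] 6.0
base 2481 [312.8 237.6] depth med [ 0.5338 -0.0172  0.0131]
   plane 0.012 [ 0.552  -0.0109] rect [ 0.5454 -0.0067] [0.192  0.1906] 5.9
pad 2962 [166.4 255.8] depth med [0.5064 0.2998 0.0114]
   plane 0.01 [0.5063 0.3004] rect [0.5068 0.3003] [0.1059 0.1264] 89.7
```

>>> {"name": "arm_command", "arguments": {"series": [[[-40, -27, 0], 0], [[-80, -54, 0], 0], [[-120, -81, 0], 0], [[-160, -108, 0], 0], [[-200, -135, 0], 0]], "grip": -1}}

```text
time_s: 0.6
tool_pos: [0.3857, 0.3942, 0.2302]
tool_rot: [-180.0, -0.0, 157.0]
force: [1.7, 0.6, 0.7]
grip_width: 0.0869
grasp_force: 0.0
```

>>> {"name": "arm_command", "arguments": {"series": [[[-36, -24, 0], 0], [[-72, -48, 0], 0], [[-108, -72, 0], 0], [[-144, -97, 0], 0], [[-144, -97, 0], 0]]}}

```text
time_s: 1.1
tool_pos: [0.4836, 0.243, 0.2305]
tool_rot: [-179.9, 0.2, 156.4]
force: [0.8, 0.2, -0.4]
grip_width: 0.0871
grasp_force: 0.0
```

>>> {"name": "arm_command", "arguments": {"series": [[[-21, -45, 0], 0], [[-42, -90, 0], 0], [[-63, -135, 0], 0], [[-84, -180, 0], 0], [[-103, -225, 0], 0]]}}

```text
time_s: 1.6
tool_pos: [0.4865, 0.0017, 0.2304]
tool_rot: [180.0, -0.0, 157.1]
force: [0.7, 0.5, 0.5]
grip_width: 0.0874
grasp_force: 0.0
```

>>> {"name": "arm_command", "arguments": {"series": [[[-21, -45, 0], 0], [[-42, -90, 0], 0], [[-63, -135, 0], 0], [[-84, -180, 0], 0], [[-103, -225, 0], 0]]}}

```text
time_s: 2.1
tool_pos: [0.4939, -0.2453, 0.2305]
tool_rot: [180.0, 0.0, 157.1]
force: [1.3, -0.7, 0.3]
grip_width: 0.0868
grasp_force: 0.0
```

>>> {"name": "arm_command", "arguments": {"series": [[[-16, -36, 0], 0.14], [[-16, -36, 0], 0.28], [[-16, -36, 0], 0.42], [[-16, -36, 0], 0.56], [[-16, -36, 0], 0.7]]}}

```text
time_s: 2.6
tool_pos: [0.4946, -0.2829, 0.23]
tool_rot: [-180.0, -0.0, 116.6]
force: [-0.6, -0.3, -0.3]
grip_width: 0.0869
grasp_force: 0.0
```

Batches run in order. Now one close look.

Run:
```python
from h import *
im,d,K,T,c=grab("wrist"); print(env.get_obs()['tool_pos'],env.get_obs()['tool_rot'])
cv2.imwrite("pics/c.png",im); P=pts(d,K,T)
hsv=cv2.cvtColor(im,cv2.COLOR_BGR2HSV);H,S,V=[hsv[...,i].astype(int) for i in range(3)]
g=(H>45)&(H<75)&(S>100)
for nm,m,z in(('handletop',g&(P[...,2]>.115),.12),('stand',(abs(P[...,2]-.06)<.008)&~g,.06)):
    pix=np.argwhere(m)[:,::-1]; w=np.array([ray(a,b,z,K,T)[:2] for a,b in pix],np.float32)
    n,l,st,ce=cv2.connectedComponentsWithStats(m.astype(np.uint8)); i=1+np.argmax(st[1:,4])
    pix=np.argwhere(l==i)[:,::-1]; w=np.array([ray(a,b,z,K,T)[:2] for a,b in pix],np.float32)
    print(nm,m.sum(),ce[i],np.median(P[l==i],0).round(4),w.mean(0).round(4),cv2.minAreaRect(w))
```

```text
[ 0.49467557 -0.28282907  0.23004429] [-1.79974730e+02 -4.80890082e-02  1.16321999e+02]
handletop 2174 [316.9527027  199.43468468] [ 0.4902 -0.2833  0.12  ] [ 0.4903 -0.2833] ((0.4902511239051819, -0.28356659412384033), (0.019311103969812393, 0.01963937096297741), 13.357975006103516)
stand 3985 [317.1665677  183.27969121] [ 0.4852 -0.278   0.0601] [ 0.4891 -0.2817] ((0.49057161808013916, -0.2845650911331177), (0.07060202211141586, 0.07005715370178223), 81.83966064453125)
```

View pics/c.png

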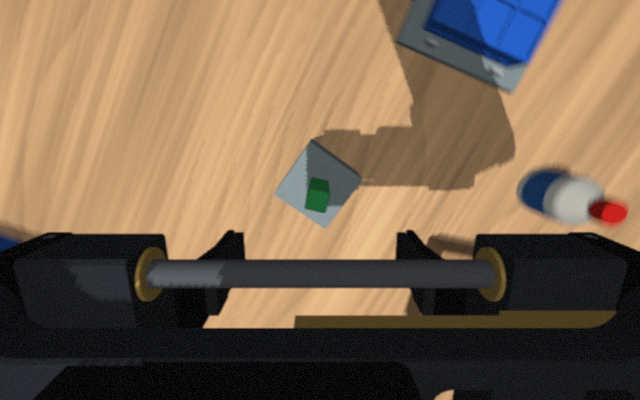

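The wrist view shows the handle top at (317,199), with the jaws astride it. I go down and close softly.

>>> {"name": "arm_command", "arguments": {"series": [[[0, -2.5, 30], 0.1], [[0, -2.5, 65], 0.215], [[0, -2.5, 100], 0.215], [[0, -2.5, 125], 0.215], [[0, -2.5, 141], 0.215]]}}

```text
time_s: 3.15
tool_pos: [0.4914, -0.2834, 0.0872]
tool_rot: [-179.9, -0.1, 104.8]
force: [-0.2, -0.2, 0.0]
grip_width: 0.0871
grasp_force: 0.0
```

>>> {"name": "arm_command", "arguments": {"series": [[[0, 0, 0], 0], [[0, 0, 0], 0], [[0, 0, 0], 0], [[0, 0, 0], 0], [[0, 0, 0], 0]], "grip": 1, "grip_force": 5}}

```text
time_s: 3.65
tool_pos: [0.4931, -0.2848, 0.0905]
tool_rot: [179.9, 0.0, 104.6]
force: [-0.4, 1.3, -0.5]
grip_width: 0.055
grasp_force: 0.0
```

>>> {"name": "arm_command", "arguments": {"series": [[[0, 0, 0], 0], [[0, 0, 0], 0], [[0, 0, 0], 0], [[0, 0, 0], 0], [[0, 0, 0], 0]]}}

```text
time_s: 4.15
tool_pos: [0.4924, -0.2845, 0.0895]
tool_rot: [180.0, -0.0, 104.6]
force: [-0.1, -0.4, -0.2]
grip_width: 0.0204
grasp_force: 5.0
```

>>> {"name": "arm_command", "arguments": {"series": [[[0, 0, 0], 0], [[0, 0, 0], 0], [[0, 0, -15], 0], [[0, 0, -40], 0], [[0, 0, -75], 0]], "grip_force": 40}}

```text
time_s: 4.65
tool_pos: [0.4914, -0.2841, 0.1649]
tool_rot: [-179.9, -0.1, 104.6]
force: [-0.9, 0.2, -0.1]
grip_width: 0.0202
grasp_force: 40.0
```

>>> {"name": "arm_command", "arguments": {"series": [[[25, 4, 0], 0], [[60, 8, 0], 0], [[95, 13, 0], 0], [[130, 17, 0], 0], [[160, 21, 0], 0]]}}

```text
time_s: 5.15
tool_pos: [0.4722, -0.1229, 0.1656]
tool_rot: [179.9, -0.0, 104.6]
force: [0.1, 0.1, -1.1]
grip_width: 0.0192
grasp_force: 40.0
```

>>> {"name": "arm_command", "arguments": {"series": [[[30, 4, 0], 0], [[60, 8, 10], 0], [[80, 11, 20], 0], [[89, 12, 30], 0], [[89, 12, 30], 0]]}}

```text
time_s: 5.65
tool_pos: [0.4607, -0.0346, 0.1338]
tool_rot: [-179.9, -0.0, 104.7]
force: [-0.5, -0.2, -1.3]
grip_width: 0.0201
grasp_force: 40.0
```

```bash
cat > chk.py <<'E'
from h import *
o=env.get_obs(); print(o['tool_pos'],o['tool_rot'],o['force'],o['grip_width'])
a=[]
for n in("top","side","wrist"):
    im,d,K,T,c=grab(n); P=pts(d,K,T); a.append(im)
    hsv=cv2.cvtColor(im,cv2.COLOR_BGR2HSV);H,S,V=[hsv[...,i].astype(int) for i in range(3)]
    for nm,m in(('green',(H>45)&(H<75)&(S>100)&(V>40)&(P[...,2]>.05)&(P[...,0]<.7)&(P[...,0]>.2)),('yellow',(H>20)&(H<35)&(S>150)&(V>100))):
        k,l,st,ce=cv2.connectedComponentsWithStats(m.astype(np.uint8))
        if k<2: continue
        i=1+np.argmax(st[1:,4]); q=P[l==i]; print(n,nm,st[i],ce[i].round(1),np.median(q,0).round(4),q.min(0).round(3),q.max(0).round(3))
cv2.imwrite("pics/d.png",np.vstack([np.hstack([cv2.resize(a[0][200:325,225:425],None,fx=2,fy=2),cv2.resize(a[1][150:275,200:400],None,fx=2,fy=2)]),cv2.resize(a[2][100:300],None,fx=1.25,fy=1.25)]))
E
python3 chk.py
```

```text
[ 0.46068399 -0.03462134  0.13384938] [-1.79900847e+02 -1.52155275e-02  1.04715352e+02] [-0.49163666 -0.20877643 -1.32669264] 0.02013984153988736
top green [130  12   2   1   2] [130.5  12. ] [ 0.5371 -0.0178  0.8511] [ 0.537 -0.018  0.851] [ 0.537 -0.018  0.851]
top yellow [337 260   1   1   1] [337. 260.] [ 0.5128 -0.0524  0.2181] [ 0.513 -0.052  0.218] [ 0.513 -0.052  0.218]
side green [253 170  11  27 228] [258.3 182.9] [ 0.4634 -0.0449  0.1395] [ 0.454 -0.949  0.104] [ 0.53  -0.027  0.576]
side yellow [255 221  15  13 162] [262.  227.1] [ 0.4624 -0.0526  0.027 ] [ 0.446 -0.058 -0.001] [0.479 0.016 0.04 ]
wrist green [ 298  220   44   40 1451] [319.9 241.2] [ 0.4574 -0.027   0.1439] [ 0.442 -0.034  0.108] [0.469 0.032 0.289]
wrist yellow [ 296  174   48   51 1393] [319.3 196.8] [ 0.4562 -0.0276  0.0399] [ 0.44  -0.054  0.015] [0.478 0.032 0.289]
```

View pics/d.png

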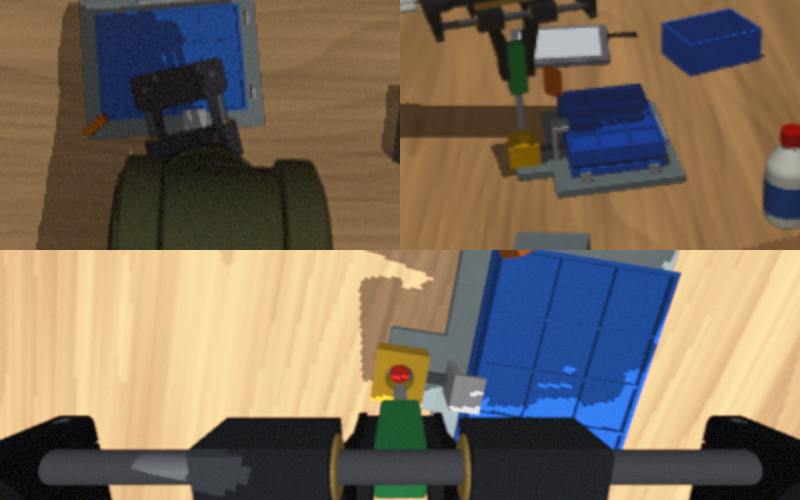

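Run:
```python
from h import *
im,d,K,T,c=grab("wrist"); o=env.get_obs(); print(o['tool_pos'])
hsv=cv2.cvtColor(im,cv2.COLOR_BGR2HSV);H,S,V=[hsv[...,i].astype(int) for i in range(3)]
P=pts(d,K,T)
m=((H<8)|(H>172))&(S>130); m[:150]=0;m[230:]=0;m[:,:290]=0;m[:,350:]=0
q=np.argwhere(m)[:,::-1]; print('red',len(q),q.mean(0),q.min(0),q.max(0))
m=(H>20)&(H<35)&(S>150)&(V>100)&(abs(P[...,2]-.04)<.005); m[:150]=0;m[240:]=0;m[:,:270]=0;m[:,370:]=0
w=np.array([ray(a,b,.04,K,T)[:2] for a,b in np.argwhere(m)[:,::-1]],np.float32); print('block by wrist',cv2.minAreaRect(w))
he=np.array(c['hand_eye'])
for L in(.0795,.06,.0295):
    p=np.linalg.inv(he)@[0,0,L,1]; print(L,K[0,0]*p[0]/-p[2]+K[0,2],K[1,1]*-p[1]/-p[2]+K[1,2])
cv2.imwrite("pics/e.png",cv2.resize(im[160:260,270:370],None,fx=6,fy=6,interpolation=cv2.INTER_CUBIC))
```

```text
[ 0.46211326 -0.03684116  0.13520819]
red 172 [319.0872093  198.40697674] [312 192] [326 205]
block by wrist ((0.4592595100402832, -0.034134626388549805), (0.0354527048766613, 0.03664980083703995), 6.178779602050781)
0.0795 321.55953909145614 210.61952967893066
0.06 321.72898771346826 218.27652261641546
0.0295 322.05927031182 233.2012324955683
```

View pics/e.png

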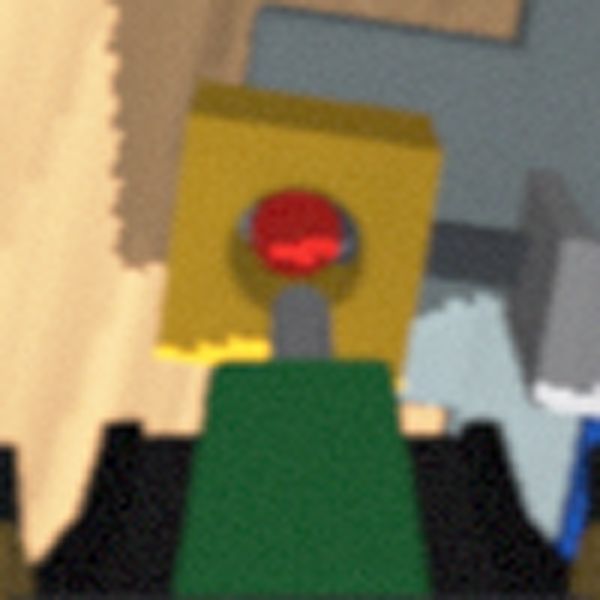

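The tip is at about (320,209), right over the bore centre to about 1 mm. I push straight down.

>>> {"name": "arm_command", "arguments": {"series": [[[0, 0, 6], 0], [[0, 0, 12], 0], [[0, 0, 18], 0], [[0, 0, 24], 0], [[0, 0, 28], 0]]}}

```text
time_s: 6.35
tool_pos: [0.4609, -0.0354, 0.1059]
tool_rot: [-179.9, -0.0, 104.6]
force: [-1.7, -0.9, 3.5]
grip_width: 0.0196
grasp_force: 40.0
```

>>> {"name": "arm_command", "arguments": {"series": [[[0, 0, 2], 0], [[0, 0, 4], 0], [[0, 0, 6], 0], [[0, 0, 7], 0], [[0, 0, 8], 0]]}}

```text
time_s: 6.85
tool_pos: [0.461, -0.0354, 0.0984]
tool_rot: [-179.9, -0.0, 104.6]
force: [-5.1, -0.6, 3.4]
grip_width: 0.0195
grasp_force: 40.0
```

>>> {"name": "arm_command", "arguments": {"series": [[[0, 0, 1], 0], [[0, 0, 2], 0], [[0, 0, 3], 0], [[0, 0, 3.5], 0], [[0, 0, 4], 0]]}}

```text
time_s: 7.35
tool_pos: [0.4612, -0.0354, 0.0953]
tool_rot: [-179.9, -0.0, 104.6]
force: [-8.5, -0.7, 15.3]
grip_width: 0.0198
grasp_force: 40.0
```

>>> {"name": "arm_command", "arguments": {"series": [[[0, 0, 0.5], 0], [[0, 0, 1], 0], [[0, 0, 1], 0], [[0, 0, 1], 0], [[0, 0, 1], 0]]}}

```text
time_s: 7.85
tool_pos: [0.4614, -0.0355, 0.0952]
tool_rot: [-179.9, -0.1, 104.6]
force: [-10.1, -1.0, 18.4]
grip_width: 0.02
grasp_force: 40.0
```

>>> {"name": "arm_command", "arguments": {"series": [[[0, 0, -15], 0], [[0, 0, -35], 0], [[0, 0, -55], 0], [[0, 0, -71], 0], [[0, 0, -71], 0]]}}

```text
time_s: 8.35
tool_pos: [0.4647, -0.0349, 0.1669]
tool_rot: [179.5, 0.0, 104.6]
force: [0.7, -0.7, -1.2]
grip_width: 0.0196
grasp_force: 40.0
```

>>> {"name": "arm_command", "arguments": {"series": [[[-30, -4, 0], 0], [[-65, -9, 0], 0], [[-100, -14, 0], 0], [[-135, -18, 0], 0], [[-160, -21, 0], 0]]}}

```text
time_s: 8.85
tool_pos: [0.482, -0.198, 0.1638]
tool_rot: [179.9, 0.1, 104.5]
force: [0.6, 0.2, -0.9]
grip_width: 0.0197
grasp_force: 40.0
```

>>> {"name": "arm_command", "arguments": {"series": [[[-30, -4, 0], 0], [[-60, -8, 0], 0], [[-80, -11, 0], 0], [[-89, -12, 0], 0], [[-89, -12, 0], 0]]}}

```text
time_s: 9.35
tool_pos: [0.4923, -0.2857, 0.1637]
tool_rot: [-180.0, 0.1, 104.5]
force: [-0.3, -1.2, -0.6]
grip_width: 0.0195
grasp_force: 40.0
```

Run:
```python
from h import *
o=env.get_obs(); print(o['tool_pos'],o['tool_rot'],o['force'],o['grip_width'])
im,d,K,T,c=grab("wrist"); s=grab("side")[0]
cv2.imwrite("pics/f.png",np.hstack([cv2.resize(im[140:260,240:400],None,fx=2.5,fy=2.5),cv2.resize(s[150:300,200:400],(400,300))]))
```

```text
[ 0.49227703 -0.28569378  0.16373607] [-1.79958685e+02  6.02427959e-02  1.04490543e+02] [-0.25458584 -1.17010341 -0.64676802] 0.01947231290746437
```

View pics/f.png

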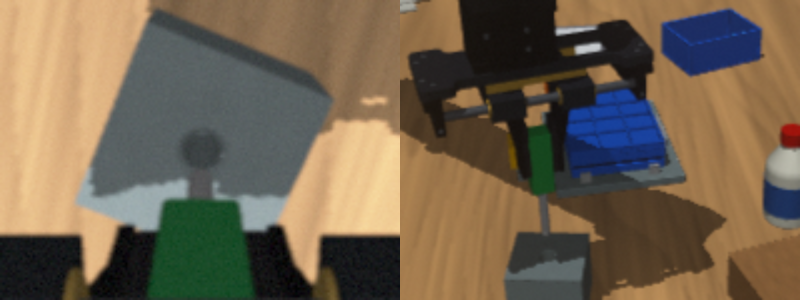

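The pin tip hangs over the hole (202,148 in the crop), about 1 to 2 mm short along tool x. I lower it with a 1 mm correction.

>>> {"name": "arm_command", "arguments": {"series": [[[1, 0, 8], 0], [[1, 0, 16], 0], [[1, 0, 24], 0], [[1, 0, 32], 0], [[1, 0, 38], 0]]}}

```text
time_s: 9.95
tool_pos: [0.4919, -0.2831, 0.1255]
tool_rot: [-180.0, -0.0, 104.6]
force: [-0.3, -0.3, -1.7]
grip_width: 0.0199
grasp_force: 40.0
```

>>> {"name": "arm_command", "arguments": {"series": [[[0, 0, 8], 0], [[0, 0, 16], 0], [[0, 0, 24], 0], [[0, 0, 30], 0], [[0, 0, 34], 0]]}}

```text
time_s: 10.45
tool_pos: [0.4919, -0.2835, 0.0918]
tool_rot: [-180.0, -0.0, 104.6]
force: [0.7, 0.1, 0.2]
grip_width: 0.0199
grasp_force: 40.0
```

>>> {"name": "arm_command", "arguments": {"series": [[[0, 0, 0.5], 0], [[0, 0, 1], 0], [[0, 0, 1.5], 0], [[0, 0, 2], 0], [[0, 0, 2], 0]]}}

```text
time_s: 10.95
tool_pos: [0.4923, -0.2836, 0.0907]
tool_rot: [180.0, 0.0, 104.6]
force: [0.7, -0.3, -0.4]
grip_width: 0.0198
grasp_force: 40.0
```

>>> {"name": "arm_command", "arguments": {"series": [[[0, 0, 0], 0], [[0, 0, 0], 0], [[0, 0, 0], 0], [[0, 0, 0], 0], [[0, 0, 0], 0]], "grip": -0.2, "grip_force": 10}}

```text
time_s: 11.45
tool_pos: [0.4922, -0.2836, 0.0906]
tool_rot: [180.0, -0.0, 104.6]
force: [-0.2, -0.3, -0.3]
grip_width: 0.0493
grasp_force: 0.0
```

>>> {"name": "arm_command", "arguments": {"series": [[[0, 0, 0], 0], [[0, 0, -30], 0], [[0, 0, -65], 0], [[0, 0, -100], 0], [[0, 0, -120], 0]]}}

```text
time_s: 11.95
tool_pos: [0.493, -0.2844, 0.2135]
tool_rot: [179.8, 0.1, 104.6]
force: [0.2, 0.1, 0.5]
grip_width: 0.0525
grasp_force: 0.0
```

Run:
```python
from h import *
o=env.get_obs(); print(o['tool_pos'],o['tool_rot'],o['force'],o['grip_width'])
im,d,K,T,c=grab("wrist"); P=pts(d,K,T)
hsv=cv2.cvtColor(im,cv2.COLOR_BGR2HSV);H,S,V=[hsv[...,i].astype(int) for i in range(3)]
g=(H>45)&(H<75)&(S>100)&(P[...,2]>.11)&(P[...,2]<.16)
print(g.sum(),np.median(P[g],0),np.percentile(P[g][:,2],95))
s=grab("side")[0]
cv2.imwrite("pics/g.png",np.hstack([cv2.resize(im[120:270,220:420],(400,300)),cv2.resize(s[150:300,200:400],(400,300))]))
```

```text
[ 0.49299473 -0.28440931  0.21346475] [1.79824141e+02 1.07549076e-01 1.04593057e+02] [0.16737432 0.05558884 0.48924047] 0.052495934587002246
533 [ 0.49057268 -0.28186089  0.11991368] 0.12109812774422916
```

View pics/g.png

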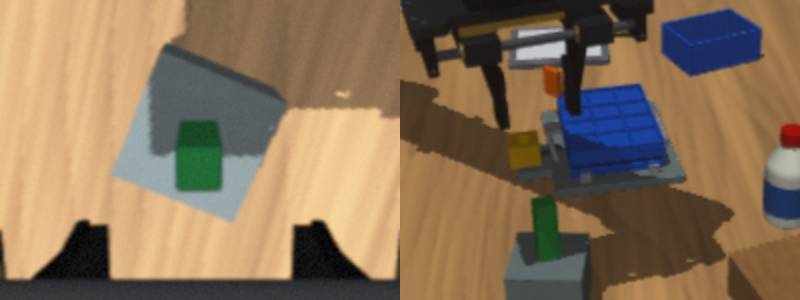

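The stylus is seated upright with its top at 120 mm, and the hook is swung away. Now I go to the tab.

>>> {"name": "arm_command", "arguments": {"series": [[[30, 8, 0], 0], [[70, 20, 0], 0], [[115, 32, 0], 0], [[160, 45, 0], 0], [[200, 56, 0], 0]]}}

```text
time_s: 12.55
tool_pos: [0.4951, -0.0732, 0.2095]
tool_rot: [-180.0, -0.1, 104.7]
force: [-0.2, 0.2, -0.1]
grip_width: 0.0523
grasp_force: 0.0
```

>>> {"name": "arm_command", "arguments": {"series": [[[40, 11, 0], -0.12], [[80, 22, 5], -0.24], [[115, 31, 10], -0.36], [[140, 38, 13], -0.478], [[140, 38, 13], -0.478]]}}

```text
time_s: 13.05
tool_pos: [0.4959, 0.0738, 0.1956]
tool_rot: [-179.9, -0.1, 132.5]
force: [-0.6, -0.3, 0.6]
grip_width: 0.0522
grasp_force: 0.0
```

Run:
```python
from h import *
o=env.get_obs(); print(o['tool_pos'],o['tool_rot'],o['force'],o['grip_width'])
im,d,K,T,c=grab("wrist"); P=pts(d,K,T)
hsv=cv2.cvtColor(im,cv2.COLOR_BGR2HSV);H,S,V=[hsv[...,i].astype(int) for i in range(3)]
m=(H>5)&(H<20)&(S>180)&(P[...,2]>.073)&(P[...,2]<.09)
k,l,st,ce=cv2.connectedComponentsWithStats(m.astype(np.uint8)); i=1+np.argmax(st[1:,4])
w=np.array([ray(a,b,.08,K,T)[:2] for a,b in np.argwhere(l==i)[:,::-1]],np.float32)
r=cv2.minAreaRect(w);print(st[i],ce[i],r)
yaw=np.radians(o['tool_rot'][2]);dl=np.array(r[0])-o['tool_pos'][:2]
print('tool shift mm',1e3*dl@[np.cos(yaw),np.sin(yaw)],1e3*dl@[np.sin(yaw),-np.cos(yaw)])
cv2.imwrite("pics/h.png",im)
```

```text
[0.49589463 0.07383694 0.19563421] [-1.79885677e+02 -1.28654243e-01  1.32529219e+02] [-0.58486145 -0.27993361  0.59955313] 0.05217209115324525
[314 189   8  29 213] [317.41314554 202.71361502] ((0.49511632323265076, 0.06914166361093521), (0.00651687802746892, 0.026766344904899597), 42.21419143676758)
tool shift mm -2.9339912015345595 -3.7474029340926105
```

View pics/h.png

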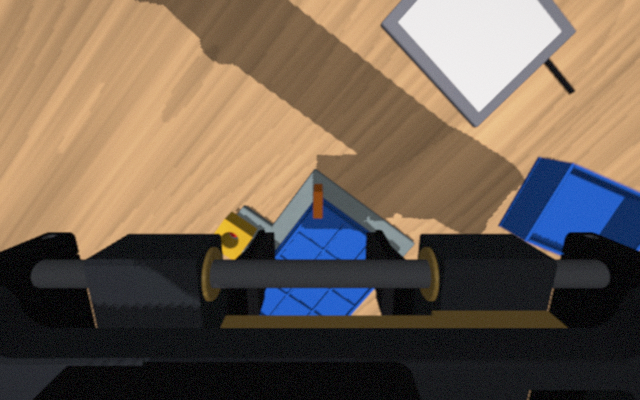

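The fin is at (317,203), between the jaws. I descend.

>>> {"name": "arm_command", "arguments": {"series": [[[0, 0, 30], 0], [[0, 0, 60], 0], [[0, 0, 90], 0], [[0, 0, 112], 0], [[0, 0, 128], 0]]}}

```text
time_s: 13.6
tool_pos: [0.4961, 0.067, 0.0674]
tool_rot: [-179.8, -0.0, 131.8]
force: [-0.3, 0.8, 0.5]
grip_width: 0.0519
grasp_force: 0.0
```

>>> {"name": "arm_command", "arguments": {"series": [[[0, 0, 3], 0], [[0, 0, 6], 0], [[0, 0, 6], 0], [[0, 0, 6], 0], [[0, 0, 6], 0]]}}

```text
time_s: 14.1
tool_pos: [0.498, 0.0692, 0.0644]
tool_rot: [179.9, 0.0, 132.0]
force: [0.5, -0.1, 0.3]
grip_width: 0.0523
grasp_force: 0.0
```

Run:
```python
from h import *
o=env.get_obs(); print(o['tool_pos'],o['tool_rot'],o['force'],o['grip_width'])
im,d,K,T,c=grab("wrist"); P=pts(d,K,T)
cv2.imwrite("pics/i.png",cv2.resize(im[130:330,200:440],None,fx=2.5,fy=2.5))
hsv=cv2.cvtColor(im,cv2.COLOR_BGR2HSV);H,S,V=[hsv[...,i].astype(int) for i in range(3)]
m=(H>5)&(H<20)&(S>180)&(P[...,2]>.073)&(P[...,2]<.09)
w=np.array([ray(a,b,.08,K,T)[:2] for a,b in np.argwhere(m)[:,::-1]],np.float32)
r=cv2.minAreaRect(w);print(m.sum(),r)
yaw=np.radians(o['tool_rot'][2]);dl=np.array(r[0])-o['tool_pos'][:2]
print('tool shift mm',1e3*dl@[np.cos(yaw),np.sin(yaw)],1e3*dl@[np.sin(yaw),-np.cos(yaw)])
```

```text
[0.49799415 0.06922796 0.06438612] [1.79911479e+02 2.82194602e-02 1.31989350e+02] [ 0.49632841 -0.07578798  0.2956011 ] 0.05228702640215215
359 ((0.5021985173225403, 0.08720999956130981), (0.042153116315603256, 0.011191001161932945), 41.89022445678711)
tool shift mm 10.552804546146048 15.15483023022982
```

View pics/i.png

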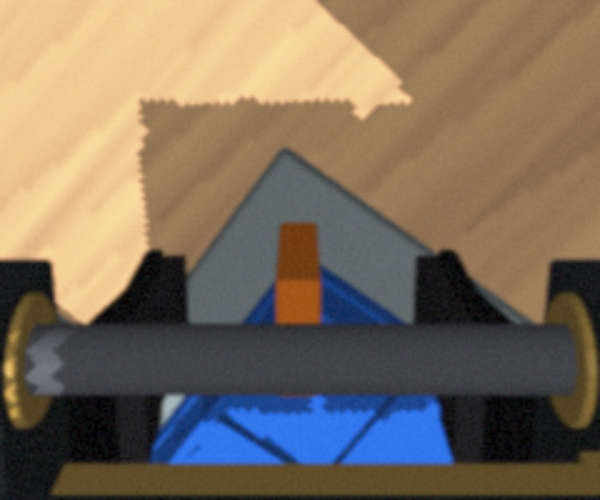

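The fin stands midway between the jaws. I close on it.

>>> {"name": "arm_command", "arguments": {"series": [[[0, 0, 2], 0], [[0, 0, 2], 0], [[0, 0, 2], 0], [[0, 0, 2], 0], [[0, 0, 2], 0]], "grip": 1, "grip_force": 20}}

```text
time_s: 14.65
tool_pos: [0.4974, 0.0692, 0.0616]
tool_rot: [180.0, -0.0, 132.0]
force: [0.3, -0.2, 0.8]
grip_width: 0.0197
grasp_force: 0.0
```

>>> {"name": "arm_command", "arguments": {"series": [[[0, 0, 0], 0], [[0, 0, 0], 0], [[0, 0, 0], 0], [[0, 0, 0], 0], [[0, 0, 0], 0]]}}

```text
time_s: 15.15
tool_pos: [0.4974, 0.0692, 0.0616]
tool_rot: [180.0, 0.0, 132.0]
force: [0.4, 0.1, 0.2]
grip_width: 0.009
grasp_force: 20.0
```

>>> {"name": "arm_command", "arguments": {"series": [[[-0.4, 0, -1.5], 0], [[-0.8, 0, -3], 0], [[-1.2, 0, -5], 0], [[-1.6, 0, -7], 0], [[-2, 0, -8], 0]]}}

```text
time_s: 15.65
tool_pos: [0.499, 0.0674, 0.0701]
tool_rot: [180.0, 0.0, 132.0]
force: [0.8, -1.6, -3.0]
grip_width: 0.0089
grasp_force: 20.0
```

>>> {"name": "arm_command", "arguments": {"series": [[[-0.6, 0, -2], 0], [[-1.2, 0, -4], 0], [[-1.7, 0, -6], 0], [[-2.2, 0, -8], 0], [[-2.2, 0, -8], 0]]}}

```text
time_s: 16.15
tool_pos: [0.5005, 0.0661, 0.078]
tool_rot: [180.0, 0.0, 132.0]
force: [-0.1, -0.6, -1.5]
grip_width: 0.0086
grasp_force: 20.0
```

```bash
cat > t.py <<'E'
from h import *
o=env.get_obs(); print(o['tool_pos'],o['force'],o['wrist_torque'],o['grip_width'])
for n in("side","wrist"):
    im,d,K,T,c=grab(n); P=pts(d,K,T)
    hsv=cv2.cvtColor(im,cv2.COLOR_BGR2HSV);H,S,V=[hsv[...,i].astype(int) for i in range(3)]
    m=(H>100)&(H<130)&(S>140)&(P[...,0]>.45)&(P[...,0]<.66)&(abs(P[...,1])<.12)&(P[...,2]>.03)&(P[...,2]<.12)
    q=P[m]; mm=(H>5)&(H<20)&(S>180)&(abs(P[...,0]-.5)<.04)&(abs(P[...,1]-.07)<.05)&(P[...,2]>.05)
    A=np.c_[q[:,:2]-[.566,-.0045],np.ones(len(q))]; k=np.ones(len(q),bool)
    for _ in range(6):
        s=np.linalg.lstsq(A[k],q[k,2],rcond=None)[0]; k=abs(q[:,2]-A@s)<.004
    print(n,k.sum(),'tray plane: grad along diag deg',np.degrees(np.arctan(s[:2]@[-.673,.74])),'centre z',s[2],'tab top z',np.percentile(P[mm][:,2],98) if mm.any() else None)
E
python3 t.py
```

```text
[0.50048949 0.06605937 0.07800401] [-0.08591393 -0.55920612 -1.45752614] [0.0486419  0.10525636 0.0293592 ] 0.00856688631539501
side 1455 tray plane: grad along diag deg 2.6552421415489005 centre z 0.053657385347379925 tab top z 0.0940034748159374
wrist 414 tray plane: grad along diag deg 18.8896095766531 centre z 0.03994094237389196 tab top z 0.18952938225907476
```

```bash
cat > u.py <<'E'
from h import *
o=env.get_obs(); print(o['tool_pos'],o['force'],o['wrist_torque'])
ims=[]
z=np.load("side.npz"); im0=(z["im"],z["d"],z["K"],z["T"],0)
for nm,g in(("before",im0),("now",grab("side"))):
    im,d,K,T,_=g; P=pts(d,K,T); hsv=cv2.cvtColor(im,cv2.COLOR_BGR2HSV)
    m=(hsv[...,0]>100)&(hsv[...,0]<130)&(hsv[...,1]>140)
    c=np.cos(np.radians(6));s=np.sin(np.radians(6)); L=(P[...,:2]-[.566,-.0045])@np.array([[c,-s],[s,c]])
    out=[]
    for x,y in((50,-70),(0,-72),(-45,-70),(52,0),(52,65),(0,0),(25,-35),(-20,40)):
        k=m&(abs(L[...,0]*1e3-x)<9)&(abs(L[...,1]*1e3-y)<9)&(P[...,2]>.01)
        out.append((x,y,int(k.sum()),round(float(np.percentile(P[k][:,2],90))*1e3,1) if k.any() else None))
    print(nm,out)
E
python3 u.py
```

```text
[0.50016682 0.06606924 0.07762817] [-0.19652768  0.05927781 -1.56111376] [ 0.08970406  0.0218165  -0.00293373]
before [(50, -70, 51, 45.8), (0, -72, 91, 45.0), (-45, -70, 89, 45.3), (52, 0, 14, 46.4), (52, 65, 18, 46.5), (0, 0, 27, 44.5), (25, -35, 32, 44.8), (-20, 40, 24, 44.8)]
now [(50, -70, 63, 52.8), (0, -72, 114, 52.7), (-45, -70, 112, 53.8), (52, 0, 19, 56.6), (52, 65, 20, 59.2), (0, 0, 26, 56.3), (25, -35, 32, 54.5), (-20, 40, 21, 58.0)]
```

The far corner came up about 7 mm with the grip too stiff. I loosen it so the tray pivots back down onto the stack, then raise the tab gently.

>>> {"name": "arm_command", "arguments": {"series": [[[0, 0, 0], 0], [[0, 0, 0], 0], [[0, 0, 0], 0], [[0, 0, 0], 0], [[0, 0, 0], 0]], "grip_force": 6}}

```text
time_s: 16.8
tool_pos: [0.5002, 0.0658, 0.0775]
tool_rot: [-180.0, 0.0, 132.0]
force: [0.6, -1.2, -0.8]
grip_width: 0.009
grasp_force: 6.0
```

```bash
python3 u.py|grep -v before
```

```text
[0.50018993 0.06578433 0.07752586] [ 0.58574027 -1.23178623 -0.79824824] [-0.27946988 -0.00526812 -0.02938174]
now [(50, -70, 57, 45.4), (0, -72, 91, 46.7), (-45, -70, 101, 48.1), (52, 0, 18, 50.7), (52, 65, 18, 56.3), (0, 0, 28, 52.1), (25, -35, 33, 48.7), (-20, 40, 18, 55.8)]
```

>>> {"name": "arm_command", "arguments": {"series": [[[-0.6, 0, -2], 0], [[-1.2, 0, -4], 0], [[-1.8, 0, -6], 0], [[-2.4, 0, -8], 0], [[-2.4, 0, -8], 0]]}}

```text
time_s: 17.35
tool_pos: [0.5021, 0.0644, 0.086]
tool_rot: [180.0, 0.0, 132.0]
force: [0.0, -0.6, -0.6]
grip_width: 0.0087
grasp_force: 6.0
```

>>> {"name": "arm_command", "arguments": {"series": [[[-0.7, 0, -2], 0], [[-1.4, 0, -4], 0], [[-2.1, 0, -6], 0], [[-2.8, 0, -8], 0], [[-2.8, 0, -8], 0]]}}

```text
time_s: 17.85
tool_pos: [0.504, 0.0622, 0.094]
tool_rot: [180.0, 0.0, 132.0]
force: [-0.2, -0.1, -0.5]
grip_width: 0.0089
grasp_force: 6.0
```

```bash
python3 u.py|grep -v before; python3 t.py
```

```text
[0.5040115  0.0622314  0.09397121] [-0.22036307 -0.05942705 -0.51569469] [0.0017123  0.04365408 0.0008555 ]
now [(50, -70, 60, 45.0), (0, -72, 106, 48.0), (-45, -70, 116, 53.2), (52, 0, 22, 55.7), (52, 65, 18, 65.1), (0, 0, 30, 60.4), (25, -35, 37, 52.2), (-20, 40, 21, 68.9)]
[0.50391608 0.0622031  0.0937978 ] [ 0.11614191  0.38288257 -0.52827865] [-0.06361585  0.00477182 -0.00677889] 0.008924497769857025
side 1624 tray plane: grad along diag deg 10.439461892022749 centre z 0.05677342578117084 tab top z 0.10999184182254719
wrist 414 tray plane: grad along diag deg 18.657253898969067 centre z 0.05197593712152222 tab top z 0.2054419221932104
```

The tab is up about 32 mm with the far corner resting on the stack. I grip hard and lift.

>>> {"name": "arm_command", "arguments": {"series": [[[0, 0, 0], 0], [[0, 0, 0], 0], [[0, 0, 0], 0], [[0, 0, -2], 0], [[0, 0, -5], 0]], "grip_force": 60}}

```text
time_s: 18.5
tool_pos: [0.5032, 0.0621, 0.0984]
tool_rot: [-180.0, -0.0, 132.0]
force: [0.5, 0.1, -1.8]
grip_width: 0.0088
grasp_force: 60.0
```

>>> {"name": "arm_command", "arguments": {"series": [[[0, 0, -5], 0], [[0, 0, -12], 0], [[0, 0, -20], 0], [[0, 0, -30], 0], [[0, 0, -40], 0]]}}

```text
time_s: 19.0
tool_pos: [0.5038, 0.0621, 0.1397]
tool_rot: [180.0, 0.0, 132.0]
force: [0.3, -0.0, -1.9]
grip_width: 0.009
grasp_force: 60.0
```

>>> {"name": "arm_command", "arguments": {"series": [[[0, 0, -12], 0], [[0, 0, -24], 0], [[0, 0, -36], 0], [[0, 0, -48], 0], [[0, 0, -58], 0]]}}

```text
time_s: 19.5
tool_pos: [0.5039, 0.0622, 0.1979]
tool_rot: [179.9, 0.0, 132.0]
force: [0.0, -0.7, -1.6]
grip_width: 0.0081
grasp_force: 60.0
```

>>> {"name": "arm_command", "arguments": {"series": [[[0, 0, -12], 0], [[0, 0, -24], 0], [[0, 0, -36], 0], [[0, 0, -46], 0], [[0, 0, -54], 0]]}}

```text
time_s: 20.0
tool_pos: [0.5039, 0.0622, 0.2516]
tool_rot: [180.0, 0.0, 132.0]
force: [0.4, 0.4, -2.0]
grip_width: 0.0087
grasp_force: 60.0
```

```bash
cat > w.py <<'E'
from h import *
o=env.get_obs(); print(o['tool_pos'],o['tool_rot'],o['force'],o['wrist_torque'],o['grip_width'],o['grasp_force'])
for n in("side","top"):
    im,d,K,T,c=grab(n); P=pts(d,K,T); hsv=cv2.cvtColor(im,cv2.COLOR_BGR2HSV)
    m=(hsv[...,0]>100)&(hsv[...,0]<130)&(hsv[...,1]>140)&(P[...,2]>.12)&(P[...,2]<.4)&(P[...,0]>.3)&(P[...,0]<.75)
    q=P[m]; print(n,len(q))
    if len(q)<100: continue
    A=np.c_[q[:,:2]-q[:,:2].mean(0),np.ones(len(q))]; k=np.ones(len(q),bool)
    for _ in range(8): s=np.linalg.lstsq(A[k],q[k,2],rcond=None)[0]; k=abs(q[:,2]-A@s)<.005
    r=cv2.minAreaRect(q[:,:2].astype(np.float32)); print(k.sum(),'mean',q.mean(0),'tilt',np.degrees(np.arctan(np.hypot(*s[:2]))),'rect',r,'z',q[:,2].min(),q[:,2].max())
    cv2.imwrite("pics/z_%s.png"%n,im)
E
python3 w.py
```

```text
[0.50385553 0.06215083 0.25161134] [1.79962183e+02 1.50337718e-02 1.31998425e+02] [ 0.35365934  0.37138985 -1.97658168] [0.01799301 0.08331128 0.03387271] 0.008693554372616758 59.99985787086189
side 1921
1707 mean [ 0.56651986 -0.02113095  0.21155012] tilt 10.297054734161055 rect ((0.564993143081665, -0.00804883986711502), (0.11052574962377548, 0.15362252295017242), 5.87955379486084) z 0.1838746950165085 0.2324068516171663
top 5825
5620 mean [ 0.56982837 -0.0090911   0.21826999] tilt 10.341838511533973 rect ((0.5663663744926453, -0.007529690861701965), (0.11517591774463654, 0.14859603345394135), 5.794635772705078) z 0.2000388724143456 0.3402189015344942
```

>>> {"name": "arm_command", "arguments": {"series": [[[6, 4, 0], 0], [[20, 12, 0], 0], [[40, 24, 0], 0], [[60, 36, 0], 0], [[80, 48, 0], 0]]}}

```text
time_s: 20.6
tool_pos: [0.4849, 0.1551, 0.2497]
tool_rot: [-179.9, -0.0, 132.0]
force: [-0.6, -0.2, -1.5]
grip_width: 0.0085
grasp_force: 60.0
```

>>> {"name": "arm_command", "arguments": {"series": [[[20, 12, 0], 0], [[40, 24, 0], 0], [[60, 36, 0], 0], [[80, 48, 0], 0], [[100, 60, 0], 0]]}}

```text
time_s: 21.1
tool_pos: [0.4624, 0.2695, 0.2496]
tool_rot: [-179.9, -0.0, 132.0]
force: [-0.1, 0.3, -2.3]
grip_width: 0.0087
grasp_force: 60.0
```

>>> {"name": "arm_command", "arguments": {"series": [[[20, 12, 0], 0], [[40, 24, 0], 0], [[60, 36, 0], 0], [[78, 47, 0], 0], [[89, 54, 0], 0]]}}

```text
time_s: 21.6
tool_pos: [0.4426, 0.3728, 0.2497]
tool_rot: [-179.9, -0.0, 132.1]
force: [-0.2, 0.3, -1.4]
grip_width: 0.0084
grasp_force: 60.0
```

>>> {"name": "arm_command", "arguments": {"series": [[[0, 0, 0], 0], [[0, 0, 0], 0], [[0, 0, 0], 0], [[0, 0, 0], 0], [[0, 0, 0], 0]]}}

```text
time_s: 22.1
tool_pos: [0.4445, 0.3697, 0.2508]
tool_rot: [180.0, -0.0, 131.9]
force: [0.2, 0.0, -2.3]
grip_width: 0.0086
grasp_force: 60.0
```

```bash
python3 w.py
```

```text
[0.44447694 0.36965152 0.25080926] [ 1.79978620e+02 -2.87741129e-04  1.31919439e+02] [ 0.17541902  0.03257767 -2.25023382] [ 0.04101984  0.11009537 -0.01775472] 0.008648558811934768 60.000126427039504
side 1061
936 mean [0.50670168 0.28655417 0.21058821] tilt 10.342675533402739 rect ((0.5056074261665344, 0.30042165517807007), (0.10949345678091049, 0.15970472991466522), 4.9785003662109375) z 0.18613469400461746 0.23115184831848662
top 7056
6614 mean [0.50595337 0.30166217 0.21953495] tilt 10.342434029839263 rect ((0.46205514669418335, 0.2955259084701538), (0.20355606079101562, 0.15245340764522552), 5.613780498504639) z 0.1945264910585981 0.3949824339973556
```

View pics/z_side.png

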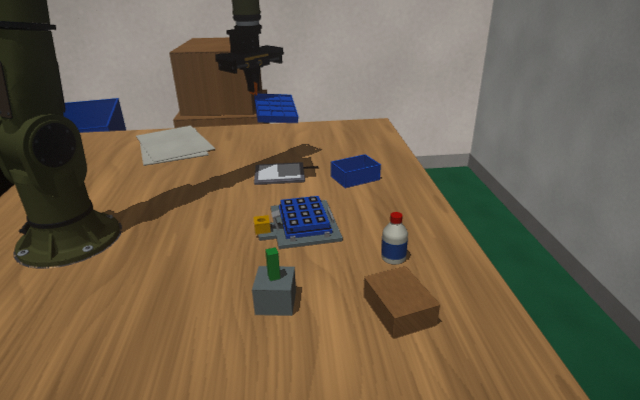

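The tray is held over the pad (its corner shows at 275,105, above the pad at 280,173) with 10° of tilt. The stylus stands upright at (272,262), and nothing else has moved. I hand the job in.

```bash
python3 -c "
from cell import env
print(env.sign_off())"
```

```text
the job is handed in; nothing more can be done
None
```

I handed the job in at about 22 s with the tray held over the middle of the light pad, underside about 20 cm up and tilted 10°; the button was pushed to its stop with the stylus, the stylus is back upright in its stand, and the tab was peeled about 32 mm with the far corner still down. The first peel lifted the far corner about 7 mm, so I loosened the grip, let it settle back and peeled again; the sign-off gave no verdict.

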